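# Lids off the jars, onto the lid rack in reverse order

### The job

Take the lids off the four steel jars and seat them in the four holes of the empty pale rack in reverse order, because the rack will then be turned end for end: the lid of the leftmost jar goes in the rightmost hole, the next in the hole beside it, and so on to the lid of the rightmost jar in the leftmost hole. Each lid must lie flat, its boss down in the hole. Do not disturb the shears or the tin.

Things in the scene. Friction and masses are not known exactly. Their poses are not given: they have to be found in the camera images.
- stand: Dark wooden board, 88 x 372 x 16 mm, fixed, nearer the robot, under the row of four jars. Origin: centre of its underside, on the table; y along the row (robot's left within 10 degrees), z up. The jars stand on its centre line (x = 0) at y = -135, -45, +45, +135 mm, in any order.
- rack: Empty lid rack: pale wooden board, 88 x 372 x 24 mm, fixed, beyond the jars and roughly parallel to them. Four round 36 mm through holes on its centre line (x = 0) at y = -135, -45, +45, +135 mm. Origin: centre of its underside, on the table; y along the row (robot's left within 10 degrees), z up. A lid seated flat, boss in the hole, has its origin 16 mm above the rack's origin.
- jar_big_round: Plain steel jar, round, 72 mm across, fixed on the stand. Origin: centre of its underside, on top of the stand (16 mm above the table); z up. Its body is 60 mm high and carries a round neck of 48 mm outside, 36 mm inside and 14 mm high, whose rim is 74 mm above the origin. Its lid lies on the rim at the start.
- jar_square: Plain steel jar, square, 58 mm on a side, fixed on the stand. Origin: centre of its underside, on top of the stand (16 mm above the table); z up. Its body is 52 mm high and carries a round neck of 48 mm outside, 36 mm inside and 14 mm high, whose rim is 66 mm above the origin. Its lid lies on the rim at the start.
- jar_hexagon: Plain steel jar, hexagonal, 74 mm over the corners, fixed on the stand. Origin: centre of its underside, on top of the stand (16 mm above the table); z up. Its body is 66 mm high and carries a round neck of 48 mm outside, 36 mm inside and 14 mm high, whose rim is 80 mm above the origin. Its lid lies on the rim at the start.
- jar_small_round: Plain steel jar, round and small, 54 mm across, fixed on the stand. Origin: centre of its underside, on top of the stand (16 mm above the table); z up. Its body is 44 mm high and carries a round neck of 48 mm outside, 36 mm inside and 14 mm high, whose rim is 58 mm above the origin. Its lid lies on the rim at the start.
- lid_big_round: Loose aluminium lid, round, 72 mm across (outline of its jar), 0.08 to 0.15 kg. Origin: centre of the underside of its boss; z up. From the origin upwards: round wooden boss of 20 mm diameter (0 to 8 mm), metal plate (8 to 14 mm), upright round wooden knob of 24 mm diameter to lift it by (14 to 46 mm). It lies loosely on its jar, the boss in the neck.
- lid_square: Loose aluminium lid, square, 58 mm on a side (outline of its jar), 0.08 to 0.15 kg. Origin: centre of the underside of its boss; z up. From the origin upwards: round wooden boss of 20 mm diameter (0 to 8 mm), metal plate (8 to 14 mm), upright round wooden knob of 24 mm diameter to lift it by (14 to 46 mm). It lies loosely on its jar, the boss in the neck.
- lid_hexagon: Loose aluminium lid, hexagonal, 74 mm over the corners (outline of its jar), 0.08 to 0.15 kg. Origin: centre of the underside of its boss; z up. From the origin upwards: round wooden boss of 20 mm diameter (0 to 8 mm), metal plate (8 to 14 mm), upright round wooden knob of 24 mm diameter to lift it by (14 to 46 mm). It lies loosely on its jar, the boss in the neck.
- lid_small_round: Loose aluminium lid, round and small, 54 mm across (outline of its jar), 0.08 to 0.15 kg. Origin: centre of the underside of its boss; z up. From the origin upwards: round wooden boss of 20 mm diameter (0 to 8 mm), metal plate (8 to 14 mm), upright round wooden knob of 24 mm diameter to lift it by (14 to 46 mm). It lies loosely on its jar, the boss in the neck.
- shears: Bystander: loose steel glass shears, about 190 x 80 mm, lying on the table to the left. Origin at the pivot, on the table.
- tin: Bystander: loose open steel tin, 80 mm across, 85 mm high, standing on the table to the right. Origin: centre of its underside.
Not all that is in view belongs to the job. What is shaped like the lid_small_round but blue, orange or purple is not meant.

How it is judged:
By the outcome, as a careful person would: the job done as asked, in the order asked, and still so for the second after the job is handed in, with the robot touching nothing.
It also fails if it takes over 86 s, if anything falls off the work surface, if the arm or the gripper's body presses on something with over 40 N, if the wrist force passes 120 N, or if a joint passes its speed limit or range.

### The arm

A 6-joint arm with a two-finger parallel gripper is mounted at the origin on the work surface. World frame = base frame: x ahead of the robot, y to its left, z up, the work surface at z = 0. Lengths are in m, angles in rad, forces in N, time in s.
With the tool pointing down it reaches from about 0.4 to 0.925 m from the base axis. Payload 3.4 kg.
Tool frame: the origin (TCP) lies at the very end of the fingers, on their centre line; the grasp point (between the pads) lies 19 mm behind it (grasp_offset is the distance from the TCP to the grasp point, in m); z points along the fingers, y is the direction in which the jaws open and shut (so a half turn about z gives the same grasp; the last joint's range is limited). The gripper opens to 85 mm and grips with 20 to 120 N. Pads are 22 mm wide; open, the fingers measure 114 mm over their backs; the gripper's body (76 mm by 85 mm) begins 54 mm behind the grasp point. The pads swing forward as they close: fully open they stand 13 mm farther back than shut.
Start: joints at [-1.315, 0.307, 1.506, -0, 1.328, -0.073], TCP at [0.186, -0.544, 0.231] pointing down, gripper open.
Joint ranges: [-3.12, 3.12], [-1.05, 2.28], [0.14, 2.33], [-1.42, 4.57], [0.1, 2.73], [-2.68, 2.68]. Speed limits (rad/s): [2.57, 2.57, 3.14, 3.14, 3.14, 3.14].

### API

Orientations are given as a rotation vector (axis times angle).
In Python, from bench import * gives the robot as it stands.
- The arm moves only by the tool jog_arm, never from a script. Its argument "series" is a list of rows, each an object with "delta_pos": the shift along the tool's x, y, z in cm, a list of three; "turn": the turn, a rotation vector about the tool's x, y, z in degrees, a list of three; "jaw": the gripper command: -1 is shut, 1 is fully open, values between are in proportion. A call has 1 to 20 rows; each row is the pose to reach, as a shift and turn from the pose commanded when the call began, along the tool's axes at that moment; what a row does not reach only later rows make up. A row lasts 1/12 s, in which the tool goes at most 41.7 mm and 7.16 degrees, less where a joint would pass 70% of its speed; a pose out of reach is approached as far as the arm can. A call with a gripper value outside its range is refused whole. The fingers move at their own pace and stop on an object; the grip force is fixed at half the most. Time passes only in rows, so rows that repeat a pose let the fingers close. It gives the time, the measured TCP pose, the force and the opening at its end, in the units of the state.
- read_state(): the state, without advancing time (a new reading comes with each control period).
- snapshot(name): name is "scene" or "top"; returns a dict with "image" (480x640x3 uint8, red, green, blue), "range_z" (480x640 float32, m along the optical axis (not along the pixel's ray), 0 where there is no reading), "fovy" (degrees; the focal length in pixels is half the picture's height over the tangent of half this angle, whatever the lens; pixels are square), "cx", "cy" (the principal point, pixels), "R" (3x3) and "t" (3): a world point X has camera coordinates R X + t. Camera axes: x right, y down, z forward; pixel columns grow to the right and rows downward; lengths in m; the calibration is good to about 2 mm. A picture is of the moment at which its call begins.
- job_done(): hands the job in, once; it reports no verdict.
The state is a dict: "clock": time; "q": joint angles; "qvel": joint speeds; "tau": joint torques, N m; "tcp_pos": TCP position; "tcp_rot": TCP orientation; "force": force on the tool from outside, world axes, zero at the start; "ft_torque": the same for the moment, N m; "finger_gap": finger opening in m.
Only numpy, scipy, OpenCV 4.12 (cv2) and the standard library are available. Lean on these libraries where they do the work, as an engineer would, in place of code of your own. Each camera call takes 0.05 s, during which the arm holds its last target.

## Working session

There is one attempt and no reset: what is moved stays moved. The work goes in short steps, Python scripts to look and compute and a tool call to move; the robot and the scene stay as the last step left them, time stands still between calls to the robot, and variables do not carry over. Pictures are saved under pics/ and viewed, and the job is handed in when it is done.

Besides the shell and the picture viewer there is one more tool, called after "Call:" as name(argument=value, ...), one argument or row to a line, values as JSON. jog_arm: Moves the arm, as the interface text tells. Its arguments: {"type":"object","properties":{"series":{"type":"array","items":{"type":"object","properties":{"delta_pos":{"type":"array","items":{"type":"number"}},"turn":{"type":"array","items":{"type":"number"}},"jaw":{"type":"number"}}}}},"required":["series"]}

```bash
mkdir -p pics; ls; python3 - <<'E'
from bench import *
import cv2,pickle
s=read_state();print({k:np.round(v,4) if 0 else v for k,v in s.items()}) if 0 else print(s)
for n in("scene","top"):
    d=snapshot(n);pickle.dump(d,open(n+"0.pkl","wb"))
    cv2.imwrite(f"pics/{n}0.png",d["image"][:,:,::-1]);print(n,d["fovy"],d["cx"],d["cy"],d["R"],d["t"])
E
```

```text
pics
{'clock': 0.0, 'q': array([-1.31549956e+00,  3.07556238e-01,  1.50767552e+00, -2.50331130e-06,
        1.32840224e+00, -7.35065255e-02]), 'qvel': array([-9.64043556e-04, -2.63543496e-04, -1.46861865e-06,  1.22983632e-04,
        2.14705177e-03,  4.33286457e-05]), 'tau': array([-2.48444565e-03, -4.57553995e+01, -2.51914930e+01,  6.76333502e-05,
        1.32220192e-02,  2.58891941e-05]), 'tcp_pos': array([ 0.18546846, -0.54352607,  0.23038984]), 'tcp_rot': array([-3.09722741e+00, -5.13827822e-01,  2.94667020e-04]), 'force': array([-1.89881726,  0.59911694, -0.07427864]), 'ft_torque': array([ 0.02056769, -0.02140153,  0.05448719]), 'finger_gap': 0.08524790623865694}
scene 56.40772550328189 319.31221875400684 240.6080157190281 [[-0.20133558  0.97946465 -0.0106295 ]
 [ 0.55017234  0.10410006 -0.82853701]
 [-0.81041618 -0.17266203 -0.5598334 ]] [ 0.12205986 -0.20625117  1.60375382]
top 56.786217834598425 323.0790470162911 239.70630431127304 [[ 0.01672724 -0.99965317 -0.02034077]
 [-0.99026749 -0.0137521  -0.13849611]
 [ 0.13816834  0.02245946 -0.99015407]] [-0.00334487  0.47198191  1.10140718]
```

View pics/scene0.png

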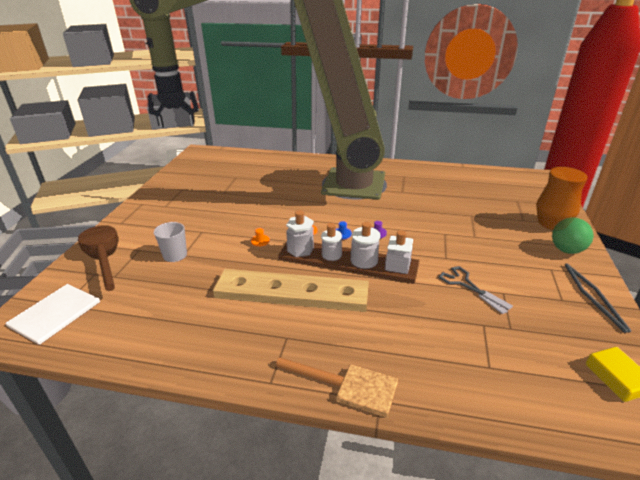

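View pics/top0.png

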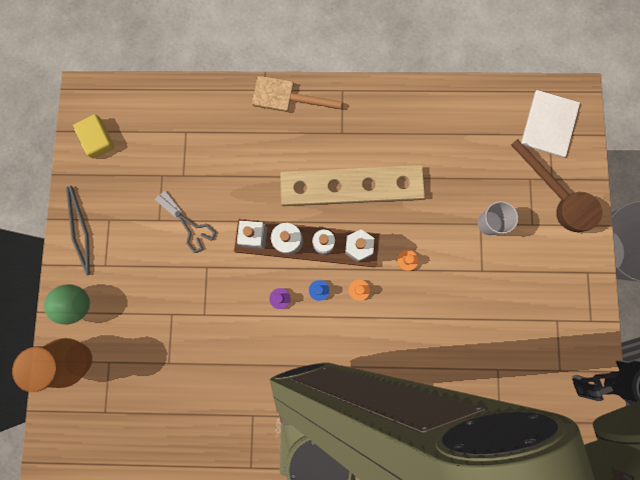

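The jars in top view, left to right, are square (248,232), big round (286,237), small round (324,240) and hexagon (360,244). The rack holes are at about (300,187), (334,186), (369,184) and (403,182). The lookalikes are orange (408,260) and (359,290), blue (319,290) and purple (281,298), all knobbed caps on the table. The lids I want are the steel ones on the jars with wooden knobs. I'll check that in a crop and measure.

```bash
cat > h.py <<'E'
import numpy as np,cv2,pickle
def K(d):
    f=240/np.tan(np.radians(d["fovy"]/2));return f
def onplane(d,u,v,z):
    f=K(d);r=d["R"].T@np.array([(u-d["cx"])/f,(v-d["cy"])/f,1.]);c=-d["R"].T@d["t"]
    return c+r*(z-c[2])/r[2]
def proj(d,X):
    p=d["R"]@np.asarray(X)+d["t"];f=K(d);return np.array([d["cx"]+f*p[0]/p[2],d["cy"]+f*p[1]/p[2]])
def cloud(d):
    f=K(d);v,u=np.mgrid[:480,:640];z=d["range_z"]
    P=np.stack([(u-d["cx"])/f*z,(v-d["cy"])/f*z,z],-1)-d["t"]
    return P@d["R"]
E
python3 - <<'E'
from h import *
d=pickle.load(open("top0.pkl","rb"));s=pickle.load(open("scene0.pkl","rb"))
a=cv2.resize(d["image"][155:275,225:435],None,fx=3.8,fy=3.8,interpolation=cv2.INTER_CUBIC)
cv2.imwrite("pics/topcrop.png",a[:,:,::-1])
a=cv2.resize(s["image"][205:315,205:425],None,fx=3.6,fy=3.6,interpolation=cv2.INTER_CUBIC)
cv2.imwrite("pics/scenecrop.png",a[:,:,::-1])
C=cloud(d)
for n,x in(("top",d),("scene",s)):
    C=cloud(x)
    hsv=cv2.cvtColor(x["image"],cv2.COLOR_RGB2HSV)
    # knobs: points by height
    z=C[...,2]
    print(n,"table z",np.median(z[300:330,200:260]) )
    m=((z>.085)&(z<.145)&(C[...,0]>.4)&(C[...,0]<.75)&(abs(C[...,1])<.35)&(hsv[...,1]>90)&(x["range_z"]>0)).astype(np.uint8)
    k,l,st,ce=cv2.connectedComponentsWithStats(m)
    for i in range(1,k):
        if st[i,4]>15:
            zz=z[l==i];top=np.percentile(zz,90);t=(l==i)&(z>top-.006);P=C[t]
            v,u=np.nonzero(t);print(st[i,4],t.sum(),"px",u.mean().round(1),v.mean().round(1),"top",top.round(4),P.mean(0).round(4))
E
```

```text
top table z -5.750272374550482e-05
82 69 px 247.6 231.0 top 0.1212 [0.4784 0.1814 0.1191]
80 68 px 284.5 235.4 top 0.1294 [0.4677 0.0925 0.1278]
71 62 px 323.4 238.6 top 0.1141 [0.4635 0.0014 0.1118]
78 68 px 360.5 242.8 top 0.1354 [ 0.4518 -0.0854  0.1337]
scene table z -0.0007910913526394058
111 47 px 299.1 212.8 top 0.1335 [ 0.4568 -0.0833  0.1321]
103 50 px 331.0 225.5 top 0.1112 [0.4683 0.0038 0.1099]
111 50 px 366.1 224.5 top 0.1277 [0.4732 0.0949 0.1264]
120 54 px 401.1 233.1 top 0.1195 [0.4844 0.1839 0.1182]
```

View pics/topcrop.png

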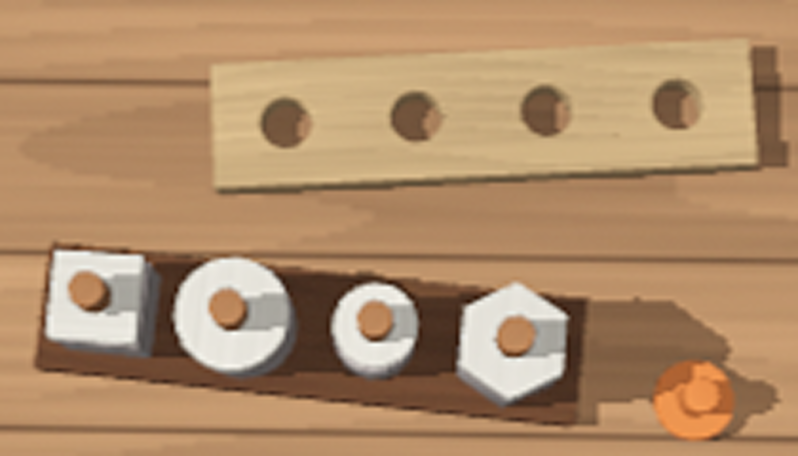

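View pics/scenecrop.png

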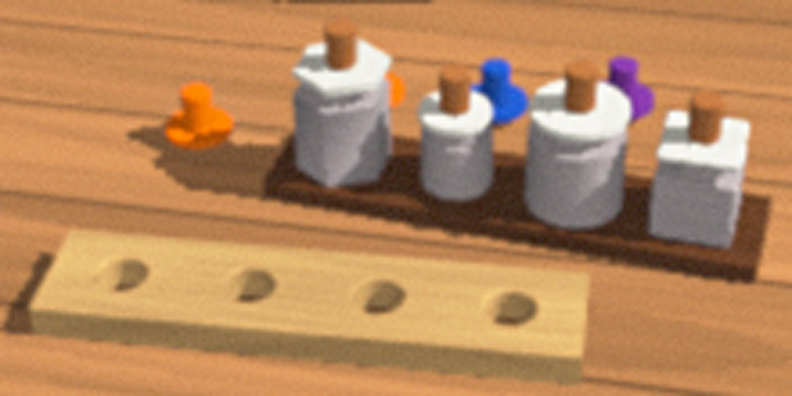

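The crops show steel lids on the jars in the order square, big, small, hexagon (robot's left to right). Knob heights match the expected 120/128/112/134 mm. Next I'll measure the rack and refine the knobs.

```bash
cat > rack.py <<'E'
from h import *
d=pickle.load(open("top0.pkl","rb"));s=pickle.load(open("scene0.pkl","rb"))
def rect(x,box):
    hsv=cv2.cvtColor(x["image"],cv2.COLOR_RGB2HSV);C=cloud(x);z=C[...,2]
    m=((z>.016)&(z<.034)&(x["range_z"]>0)).astype(np.uint8)
    M=np.zeros_like(m);a,b,c,e=box;M[b:e,a:c]=m[b:e,a:c]
    k,l,st,ce=cv2.connectedComponentsWithStats(M);i=1+st[1:,4].argmax()
    cn,_=cv2.findContours((l==i).astype(np.uint8),cv2.RETR_CCOMP,cv2.CHAIN_APPROX_NONE)
    big=max(cn,key=cv2.contourArea)
    P=np.array([onplane(x,*p[0],.024)[:2] for p in big]).astype(np.float32)
    r=cv2.minAreaRect(P*1000);print("rect",r)
    for c in cn:
        if 40<cv2.contourArea(c)<400:
            (u,v),_=cv2.minEnclosingCircle(c);Q=np.array([onplane(x,*p[0],.024)[:2] for p in c]).astype(np.float32)
            print(" hole",u,v,cv2.minEnclosingCircle(Q*1000))
rect(d,(270,155,435,215));rect(s,(205,262,380,318))
E
python3 rack.py; python3 - <<'E'
from h import *
# two-view: knob top disc centres by plane from top view; residual between views
d=pickle.load(open("top0.pkl","rb"));s=pickle.load(open("scene0.pkl","rb"))
for n,z,X in(("sq",.120,(.4784,.1814)),("big",.128,(.4677,.0925)),("small",.112,(.4635,.0014)),("hex",.134,(.4518,-.0854))):
    for x in(d,s):
        p=proj(x,(*X,z));print(n,p.round(1),end=" ")
    print()
E
python3 - <<'E'
import sys;sys.path.insert(0,'.')
from h import *
d=pickle.load(open("top0.pkl","rb"));s=pickle.load(open("scene0.pkl","rb"))
for n,x in(("top",d),("scene",s)):
    im=x["image"].copy()
    for z,X in((.120,(.4784,.1814)),(.128,(.4677,.0925)),(.112,(.4635,.0014)),(.134,(.4518,-.0854))):
        a=np.linspace(0,6.28,40)
        im=im if 0 else im
    S=6;o=(225,155) if n=="top" else (275,200)
    w=(350-225,0)
    if n=="top": c=im[215:265,235:375];o=(235,215)
    else: c=im[205:255,285:420];o=(285,205)
    c=np.ascontiguousarray(cv2.resize(c,None,fx=S-.4,fy=S-.4,interpolation=cv2.INTER_CUBIC));S=5.6
    for z,X in((.120,(.4784,.1814)),(.128,(.4677,.0925)),(.112,(.4635,.0014)),(.134,(.4518,-.0854))):
        pts=np.array([(proj(x,(X[0]+.012*np.cos(t),X[1]+.012*np.sin(t),z))-o+.5)*S for t in a]).astype(np.int32)
        cv2.polylines(c,[pts],True,(0,255,0),1)
    cv2.imwrite(f"pics/chk_{n}.png",c[:,:,::-1])
E
```

```text
rect ((619.6201782226562, -68.563720703125), (90.47679138183594, 371.7379455566406), 3.4164278507232666)
 hole 300.9375 187.5 ((610.8229370117188, 64.42434692382812), 21.22317886352539)
 hole 334.5 185.5 ((616.9029541015625, -23.40656852722168), 20.045900344848633)
 hole 368.92425537109375 183.71212768554688 ((622.4048461914062, -113.20913696289062), 19.436418533325195)
 hole 403.0268859863281 182.4247283935547 ((627.5523681640625, -202.4394989013672), 19.38334846496582)
rect ((627.3155517578125, -65.778076171875), (98.57520294189453, 371.59185791015625), 3.279911518096924)
 hole 346.0 291.0 ((618.5413818359375, 68.42314910888672), 19.723928451538086)
 hole 309.5 287.5 ((622.697021484375, -20.579036712646484), 18.95672607421875)
 hole 273.5 284.5 ((628.0135498046875, -110.196044921875), 18.813613891601562)
 hole 238.5 281.5 ((633.2548828125, -199.02520751953125), 18.673891067504883)
sq [247.5 230.9] sq [400.3 231.2] 
big [284.5 235.4] big [365.4 222.8] 
small [323.4 238.6] small [330.4 223.7] 
hex [360.5 242.8] hex [298.8 211.1]
```

View pics/chk_top.png

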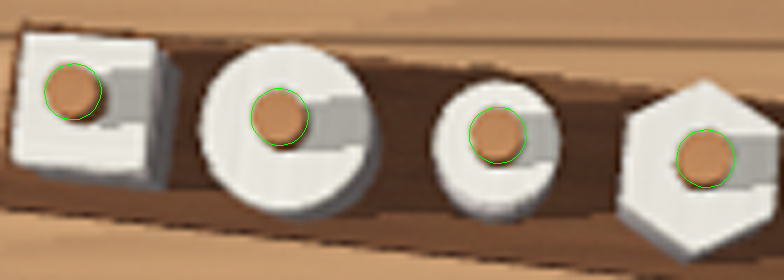

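View pics/chk_scene.png

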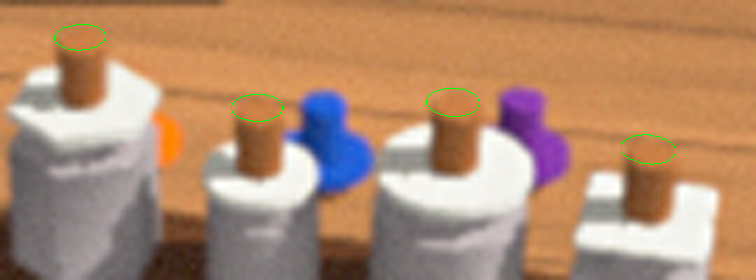

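Top-view circles sit on the knob tops. The scene view sits about 1 px high, a 2 mm disagreement that is within calibration, so I average the two. The rack is consistent in both views (372 mm long, 89.6 mm hole pitch). Next I compute the first move.

```bash
cat > mv.py <<'E'
from bench import *
import sys,numpy as np
from scipy.spatial.transform import Rotation as Ro
# usage: mv.py x y z ... waypoints -> tool-frame cm, and turn to canonical
s=read_state();R=Ro.from_rotvec(s["tcp_rot"]);p=s["tcp_pos"]
T=Ro.from_matrix(np.array([[0,1,0],[1,0,0],[0,0,-1.]]))
print("t",s["clock"],"p",p.round(4),"turn",np.degrees((R.inv()*T).as_rotvec()).round(2),"gap",s["finger_gap"],"F",s["force"].round(1))
w=np.array([float(a) for a in sys.argv[1:]]).reshape(-1,3)
for q in w: print(q,"->",(R.inv().apply(q-p)*100).round(2))
E
python3 mv.py .45 -.25 .22  .53 0 .22 .48 .182 .2
```

```text
t 0.1 p [ 0.1855 -0.5436  0.2305] turn [-9.000e-02 -7.000e-02 -7.116e+01] gap 0.08516479544440136 F [-0.3  0.5 -0.6]
[ 0.45 -0.25  0.22] -> [ 34.51 -19.24   1.09]
[0.53 0.   0.22] -> [ 50.16 -40.32   1.13]
[0.48  0.182 0.2  ] -> [ 51.3  -59.16   3.16]
```

Call:
jog_arm(
  series=[
    {"delta_pos": [34.5,-19.2,1.1],"turn": [0,0,-71.2],"jaw": 0.3},
    {"delta_pos": [34.5,-19.2,1.1],"turn": [0,0,-71.2],"jaw": 0.3},
    {"delta_pos": [34.5,-19.2,1.1],"turn": [0,0,-71.2],"jaw": 0.3},
    {"delta_pos": [34.5,-19.2,1.1],"turn": [0,0,-71.2],"jaw": 0.3},
    {"delta_pos": [34.5,-19.2,1.1],"turn": [0,0,-71.2],"jaw": 0.3},
    {"delta_pos": [34.5,-19.2,1.1],"turn": [0,0,-71.2],"jaw": 0.3},
    {"delta_pos": [34.5,-19.2,1.1],"turn": [0,0,-71.2],"jaw": 0.3},
    {"delta_pos": [34.5,-19.2,1.1],"turn": [0,0,-71.2],"jaw": 0.3},
    {"delta_pos": [34.5,-19.2,1.1],"turn": [0,0,-71.2],"jaw": 0.3},
    {"delta_pos": [50.2,-40.3,1.1],"turn": [0,0,-71.2],"jaw": 0.3},
    {"delta_pos": [50.2,-40.3,1.1],"turn": [0,0,-71.2],"jaw": 0.3},
    {"delta_pos": [50.2,-40.3,1.1],"turn": [0,0,-71.2],"jaw": 0.3},
    {"delta_pos": [50.2,-40.3,1.1],"turn": [0,0,-71.2],"jaw": 0.3},
    {"delta_pos": [50.2,-40.3,1.1],"turn": [0,0,-71.2],"jaw": 0.3},
    {"delta_pos": [50.2,-40.3,1.1],"turn": [0,0,-71.2],"jaw": 0.3},
    {"delta_pos": [50.2,-40.3,1.1],"turn": [0,0,-71.2],"jaw": 0.3},
    {"delta_pos": [51.3,-59.2,3.2],"turn": [0,0,-71.2],"jaw": 0.3},
    {"delta_pos": [51.3,-59.2,3.2],"turn": [0,0,-71.2],"jaw": 0.3},
    {"delta_pos": [51.3,-59.2,3.2],"turn": [0,0,-71.2],"jaw": 0.3},
    {"delta_pos": [51.3,-59.2,3.2],"turn": [0,0,-71.2],"jaw": 0.3},
  ],
)

```text
clock: 1.77
tcp_pos: [0.4853, 0.1606, 0.2013]
tcp_rot: [-2.221, -2.221, 0.001]
force: [0.6, -0.1, -0.5]
finger_gap: 0.0553
```

```bash
python3 mv.py .48 .182 .2 .48 .182 .093
```

```text
t 1.7667 p [0.4853 0.1606 0.2013] turn [-0.05  0.01  0.02] gap 0.055347933330322945 F [ 0.6 -0.1 -0.5]
[0.48  0.182 0.2  ] -> [ 2.14 -0.52  0.13]
[0.48  0.182 0.093] -> [ 2.14 -0.52 10.83]
```

Call:
jog_arm(
  series=[
    {"delta_pos": [0,0,0],"turn": [0,0,0],"jaw": 0.3},
    {"delta_pos": [0,0,0],"turn": [0,0,0],"jaw": 0.3},
    {"delta_pos": [0,0,0],"turn": [0,0,0],"jaw": 0.3},
  ],
)

```text
clock: 2.02
tcp_pos: [0.4862, 0.1588, 0.2017]
tcp_rot: [2.219, 2.224, -0.001]
force: [-0.5, 0.2, 0.9]
finger_gap: 0.0556
```

```bash
python3 mv.py .48 .182 .2 .48 .182 .093;  python3 - <<'E'
from bench import *
import cv2
for n in("top","scene"):
    d=snapshot(n);c=d["image"][150:290,220:440] if n=="top" else d["image"][120:320,200:440]
    c=cv2.resize(c,None,fx=3,fy=3,interpolation=cv2.INTER_CUBIC);cv2.imwrite(f"pics/a_{n}.png",c[:,:,::-1])
E
```

```text
t 2.0167 p [0.4862 0.1588 0.2017] turn [-0.02  0.05  0.12] gap 0.05557789170842375 F [-0.5  0.2  0.9]
[0.48  0.182 0.2  ] -> [ 2.32 -0.62  0.17]
[0.48  0.182 0.093] -> [ 2.33 -0.61 10.87]
```

View pics/a_scene.png

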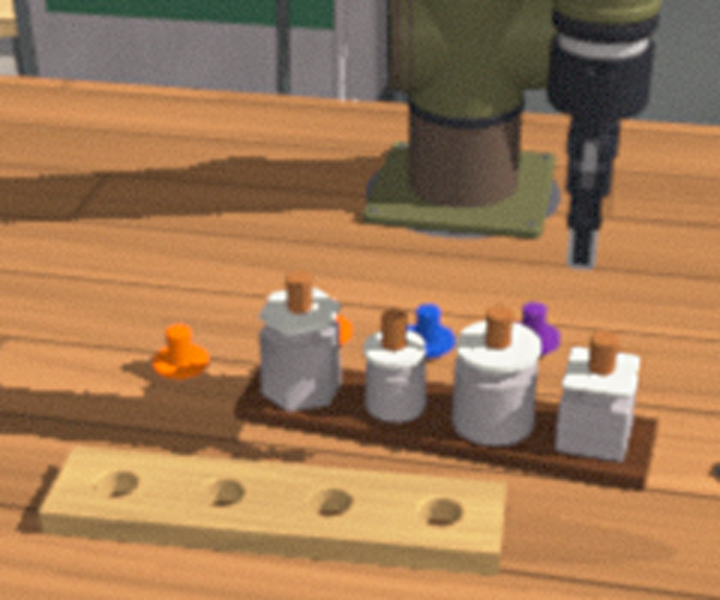

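Call:
jog_arm(
  series=[
    {"delta_pos": [2.3,-0.6,0.2],"turn": [0,0,0],"jaw": 0.3},
    {"delta_pos": [2.3,-0.6,0.2],"turn": [0,0,0],"jaw": 0.3},
    {"delta_pos": [2.3,-0.6,4.0],"turn": [0,0,0],"jaw": 0.3},
    {"delta_pos": [2.3,-0.6,7.5],"turn": [0,0,0],"jaw": 0.3},
    {"delta_pos": [2.3,-0.6,9.5],"turn": [0,0,0],"jaw": 0.3},
    {"delta_pos": [2.3,-0.6,10.9],"turn": [0,0,0],"jaw": 0.3},
    {"delta_pos": [2.3,-0.6,10.9],"turn": [0,0,0],"jaw": 0.3},
    {"delta_pos": [2.3,-0.6,10.9],"turn": [0,0,0],"jaw": 0.3},
  ],
)

```text
clock: 2.78
tcp_pos: [0.4805, 0.1804, 0.0925]
tcp_rot: [-2.222, -2.22, 0.003]
force: [-0.2, 0.5, 1.2]
finger_gap: 0.0552
```

```bash
cat > look.py <<'E'
from bench import *
import cv2,sys,numpy as np
t=sys.argv[1];o=[]
d=snapshot("top");o.append(cv2.resize(d["image"][160:270,225:435],(800,419)[:2],interpolation=cv2.INTER_CUBIC)) if 0 else None
s=snapshot("scene")
a=cv2.resize(d["image"][140:290,220:440],None,fx=1.8,fy=1.8,interpolation=cv2.INTER_CUBIC)
b=cv2.resize(s["image"][170:320,200:440],None,fx=1.65,fy=1.8,interpolation=cv2.INTER_CUBIC)
cv2.imwrite(f"pics/{t}.png",np.hstack([a,b])[:,:,::-1])
E
python3 look.py b1; python3 mv.py .48 .182 .093
```

```text
t 2.8833 p [0.4817 0.1813 0.094 ] turn [ 0.12 -0.03 -0.04] gap 0.05538553598417463 F [0.8 0.5 0.2]
[0.48  0.182 0.093] -> [ 0.07 -0.17  0.1 ]
```

View pics/b1.png

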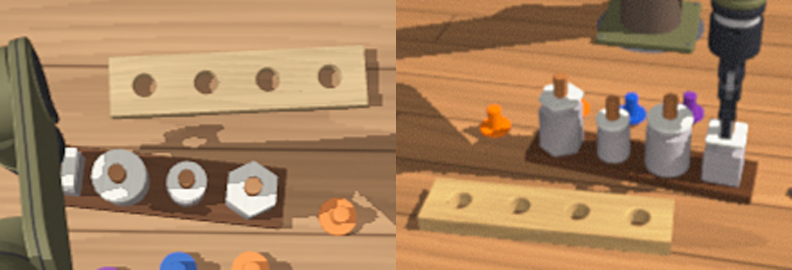

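The gripper is around the square lid's knob (right crop, about (728,125)) with no contact force. I'll close and lift.

Call:
jog_arm(
  series=[
    {"delta_pos": [0,0,0],"turn": [0,0,0],"jaw": -1},
    {"delta_pos": [0,0,0],"turn": [0,0,0],"jaw": -1},
    {"delta_pos": [0,0,0],"turn": [0,0,0],"jaw": -1},
    {"delta_pos": [0,0,0],"turn": [0,0,0],"jaw": -1},
    {"delta_pos": [0,0,0],"turn": [0,0,0],"jaw": -1},
    {"delta_pos": [0,0,0],"turn": [0,0,0],"jaw": -1},
    {"delta_pos": [0,0,-1],"turn": [0,0,0],"jaw": -1},
    {"delta_pos": [0,0,-3],"turn": [0,0,0],"jaw": -1},
    {"delta_pos": [0,0,-6],"turn": [0,0,0],"jaw": -1},
    {"delta_pos": [0,0,-9.5],"turn": [0,0,0],"jaw": -1},
    {"delta_pos": [0,0,-11],"turn": [0,0,0],"jaw": -1},
    {"delta_pos": [0,0,-11],"turn": [0,0,0],"jaw": -1},
    {"delta_pos": [0,0,-11],"turn": [0,0,0],"jaw": -1},
  ],
)

```text
clock: 3.97
tcp_pos: [0.4807, 0.1822, 0.2042]
tcp_rot: [2.22, 2.222, 0.004]
force: [0.1, 0.7, -1.4]
finger_gap: 0.0222
```

```bash
python3 look.py b2; python3 mv.py .55 -.05 .2 .63 -.2015 .2 .63 -.2015 .035
```

```text
t 4.0667 p [0.479  0.1816 0.2018] turn [-0.14  0.04  0.05] gap 0.02252717913903056 F [-1.2  0.4 -2. ]
[ 0.55 -0.05  0.2 ] -> [-23.17   7.08   0.18]
[ 0.63   -0.2015  0.2   ] -> [-38.32  15.06   0.18]
[ 0.63   -0.2015  0.035 ] -> [-38.31  15.1   16.67]
```

View pics/b2.png

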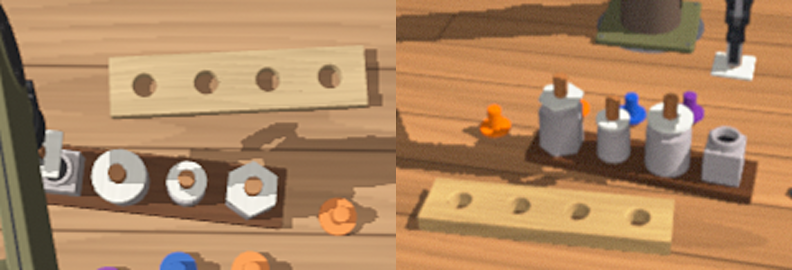

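The square lid is held level at about (735,66) in the right crop. I'll carry it to the rightmost hole and hover.

Call:
jog_arm(
  series=[
    {"delta_pos": [-38.3,15.1,0.2],"turn": [0,0,0],"jaw": -1},
    {"delta_pos": [-38.3,15.1,0.2],"turn": [0,0,0],"jaw": -1},
    {"delta_pos": [-38.3,15.1,0.2],"turn": [0,0,0],"jaw": -1},
    {"delta_pos": [-38.3,15.1,0.2],"turn": [0,0,0],"jaw": -1},
    {"delta_pos": [-38.3,15.1,0.2],"turn": [0,0,0],"jaw": -1},
    {"delta_pos": [-38.3,15.1,0.2],"turn": [0,0,0],"jaw": -1},
    {"delta_pos": [-38.3,15.1,0.2],"turn": [0,0,0],"jaw": -1},
    {"delta_pos": [-38.3,15.1,0.2],"turn": [0,0,0],"jaw": -1},
    {"delta_pos": [-38.3,15.1,0.2],"turn": [0,0,0],"jaw": -1},
    {"delta_pos": [-38.3,15.1,0.2],"turn": [0,0,0],"jaw": -1},
    {"delta_pos": [-38.3,15.1,0.2],"turn": [0,0,0],"jaw": -1},
    {"delta_pos": [-38.3,15.1,0.2],"turn": [0,0,0],"jaw": -1},
    {"delta_pos": [-38.3,15.1,4],"turn": [0,0,0],"jaw": -1},
    {"delta_pos": [-38.3,15.1,8],"turn": [0,0,0],"jaw": -1},
    {"delta_pos": [-38.3,15.1,12],"turn": [0,0,0],"jaw": -1},
    {"delta_pos": [-38.3,15.1,14],"turn": [0,0,0],"jaw": -1},
    {"delta_pos": [-38.3,15.1,14],"turn": [0,0,0],"jaw": -1},
    {"delta_pos": [-38.3,15.1,14],"turn": [0,0,0],"jaw": -1},
  ],
)

```text
clock: 5.57
tcp_pos: [0.6294, -0.1989, 0.0608]
tcp_rot: [-2.215, -2.219, 0.003]
force: [0.2, -0.3, -0.1]
finger_gap: 0.0219
```

```bash
python3 look.py b3; python3 mv.py .63 -.2015 .035
```

```text
t 5.6667 p [ 0.6326 -0.2005  0.0643] turn [0.11 0.03 0.09] gap 0.021976079223253953 F [ 0.2  0.1 -1.1]
[ 0.63   -0.2015  0.035 ] -> [-0.1  -0.27  2.93]
```

View pics/b3.png

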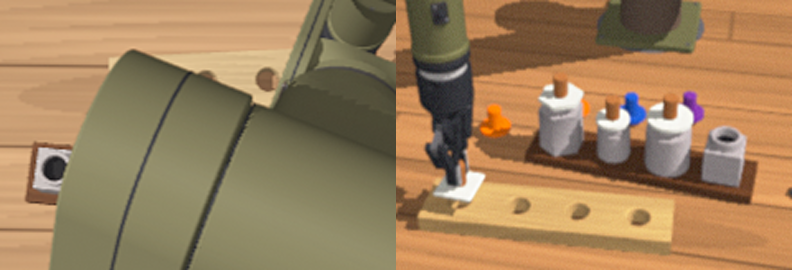

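```bash
cat > lid.py <<'E'
from h import *
from bench import *
s=snapshot("scene");C=cloud(s);st=read_state();p=st["tcp_pos"]
hsv=cv2.cvtColor(s["image"],cv2.COLOR_RGB2HSV)
m=(hsv[...,1]<60)&(hsv[...,2]>140)&(s["range_z"]>0)&(abs(C[...,:2]-p[:2]).max(-1)<.05)&(C[...,2]<p[2]+.01)&(C[...,2]>p[2]-.03)
P=C[m];zt=np.median(P[:,2]);P=P[abs(P[:,2]-zt)<.004]
print("p",p.round(4),"n",len(P),"plate top z",zt.round(4),"x",P[:,0].min().round(4),P[:,0].max().round(4),"y",P[:,1].min().round(4),P[:,1].max().round(4),"mid",((P.min(0)+P.max(0))/2).round(4))
E
python3 lid.py
```

```text
p [ 0.6332 -0.2009  0.0651] n 249 plate top z 0.0569 x 0.6035 0.6658 y -0.2285 -0.1676 mid [ 0.6347 -0.198   0.0567]
```

In the scene camera, the lid centre (.635,-.198) lies over the hole (.633,-.199) as measured by the same camera. I'll descend about 27 mm.

Call:
jog_arm(
  series=[
    {"delta_pos": [0,0,1.2],"turn": [0,0,0],"jaw": -1},
    {"delta_pos": [0,0,2.0],"turn": [0,0,0],"jaw": -1},
    {"delta_pos": [0,0,2.4],"turn": [0,0,0],"jaw": -1},
    {"delta_pos": [0,0,2.6],"turn": [0,0,0],"jaw": -1},
    {"delta_pos": [0,0,2.6],"turn": [0,0,0],"jaw": -1},
    {"delta_pos": [0,0,2.6],"turn": [0,0,0],"jaw": -1},
  ],
)

```text
clock: 6.22
tcp_pos: [0.6316, -0.2011, 0.0368]
tcp_rot: [2.221, 2.222, -0.0]
force: [0.1, -0.2, -1.6]
finger_gap: 0.0225
```

```bash
python3 lid.py; python3 mv.py
```

```text
p [ 0.6317 -0.2011  0.0369] n 251 plate top z 0.0292 x 0.604 0.6643 y -0.2305 -0.1677 mid [ 0.6342 -0.1991  0.0289]
t 6.2667 p [ 0.6317 -0.2011  0.0369] turn [0.01 0.   0.03] gap 0.022131315817656944 F [ 0.2  0.8 -1.3]
```

Call:
jog_arm(
  series=[
    {"delta_pos": [0,0,0.1],"turn": [0,0,0],"jaw": -1},
    {"delta_pos": [0,0,0.1],"turn": [0,0,0],"jaw": -1},
  ],
)

```text
clock: 6.43
tcp_pos: [0.6319, -0.2012, 0.0364]
tcp_rot: [2.22, 2.222, 0.0]
force: [-0.3, -0.2, 2.2]
finger_gap: 0.0225
```

Call:
jog_arm(
  series=[
    {"delta_pos": [0,0,0],"turn": [0,0,0],"jaw": 0.3},
    {"delta_pos": [0,0,0],"turn": [0,0,0],"jaw": 0.3},
    {"delta_pos": [0,0,0],"turn": [0,0,0],"jaw": 0.3},
    {"delta_pos": [0,0,0],"turn": [0,0,0],"jaw": 0.3},
    {"delta_pos": [0,0,-2],"turn": [0,0,0],"jaw": 0.3},
    {"delta_pos": [0,0,-6],"turn": [0,0,0],"jaw": 0.3},
    {"delta_pos": [0,0,-10],"turn": [0,0,0],"jaw": 0.3},
    {"delta_pos": [0,0,-14],"turn": [0,0,0],"jaw": 0.3},
    {"delta_pos": [0,0,-16.5],"turn": [0,0,0],"jaw": 0.3},
    {"delta_pos": [29.4,-16.3,-16.5],"turn": [0,0,0],"jaw": 0.3},
    {"delta_pos": [29.4,-16.3,-16.5],"turn": [0,0,0],"jaw": 0.3},
    {"delta_pos": [29.4,-16.3,-16.5],"turn": [0,0,0],"jaw": 0.3},
    {"delta_pos": [29.4,-16.3,-16.5],"turn": [0,0,0],"jaw": 0.3},
    {"delta_pos": [29.4,-16.3,-16.5],"turn": [0,0,0],"jaw": 0.3},
    {"delta_pos": [29.4,-16.3,-16.5],"turn": [0,0,0],"jaw": 0.3},
    {"delta_pos": [29.4,-16.3,-16.5],"turn": [0,0,0],"jaw": 0.3},
    {"delta_pos": [29.4,-16.3,-16.5],"turn": [0,0,0],"jaw": 0.3},
    {"delta_pos": [29.4,-16.3,-16.5],"turn": [0,0,0],"jaw": 0.3},
    {"delta_pos": [29.4,-16.3,-16.5],"turn": [0,0,0],"jaw": 0.3},
    {"delta_pos": [29.4,-16.3,-16.5],"turn": [0,0,0],"jaw": 0.3},
  ],
)

```text
clock: 8.1
tcp_pos: [0.4688, 0.0929, 0.2013]
tcp_rot: [2.218, 2.223, 0.001]
force: [-0.1, 0.4, -0.3]
finger_gap: 0.0556
```

```bash
python3 look.py b4; python3 mv.py .469 .0933 .101; python3 mv.py .469 .0933 .101
```

```text
t 8.2 p [0.4695 0.092  0.2011] turn [ 0.06  0.03 -0.02] gap 0.055497257673907806 F [ 1.  -0.4 -0.1]
[0.469  0.0933 0.101 ] -> [ 0.14 -0.06 10.01]
t 8.2 p [0.4695 0.092  0.2011] turn [ 0.06  0.03 -0.02] gap 0.055497257673907806 F [ 1.  -0.4 -0.1]
[0.469  0.0933 0.101 ] -> [ 0.14 -0.06 10.01]
```

View pics/b4.png

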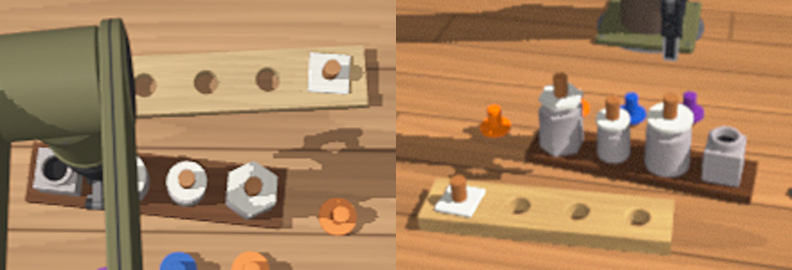

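The square lid lies flat on the rightmost hole (right crop (459,193)). Next is the big round lid: descend, grip and lift.

Call:
jog_arm(
  series=[
    {"delta_pos": [0.1,0,3.5],"turn": [0,0,0],"jaw": 0.3},
    {"delta_pos": [0.1,0,7],"turn": [0,0,0],"jaw": 0.3},
    {"delta_pos": [0.1,0,9],"turn": [0,0,0],"jaw": 0.3},
    {"delta_pos": [0.1,0,10],"turn": [0,0,0],"jaw": 0.3},
    {"delta_pos": [0.1,0,10],"turn": [0,0,0],"jaw": 0.3},
    {"delta_pos": [0.1,0,10],"turn": [0,0,0],"jaw": 0.3},
    {"delta_pos": [0.1,0,10],"turn": [0,0,0],"jaw": -1},
    {"delta_pos": [0.1,0,10],"turn": [0,0,0],"jaw": -1},
    {"delta_pos": [0.1,0,10],"turn": [0,0,0],"jaw": -1},
    {"delta_pos": [0.1,0,10],"turn": [0,0,0],"jaw": -1},
    {"delta_pos": [0.1,0,10],"turn": [0,0,0],"jaw": -1},
    {"delta_pos": [0.1,0,10],"turn": [0,0,0],"jaw": -1},
    {"delta_pos": [0.1,0,9],"turn": [0,0,0],"jaw": -1},
    {"delta_pos": [0.1,0,7],"turn": [0,0,0],"jaw": -1},
    {"delta_pos": [0.1,0,4],"turn": [0,0,0],"jaw": -1},
    {"delta_pos": [0.1,0,1],"turn": [0,0,0],"jaw": -1},
    {"delta_pos": [0.1,0,0],"turn": [0,0,0],"jaw": -1},
    {"delta_pos": [0.1,0,0],"turn": [0,0,0],"jaw": -1},
  ],
)

```text
clock: 9.7
tcp_pos: [0.4707, 0.0944, 0.2043]
tcp_rot: [2.217, 2.219, 0.009]
force: [0.4, -0.1, -0.8]
finger_gap: 0.0223
```

```bash
python3 look.py b5; python3 mv.py .6245 -.112 .2
```

```text
t 9.8 p [0.468 0.094 0.201] turn [ 0.03 -0.01  0.05] gap 0.022223617938038107 F [ 0.6  0.  -1.7]
[ 0.6245 -0.112   0.2   ] -> [-20.62  15.63   0.11]
```

View pics/b5.png

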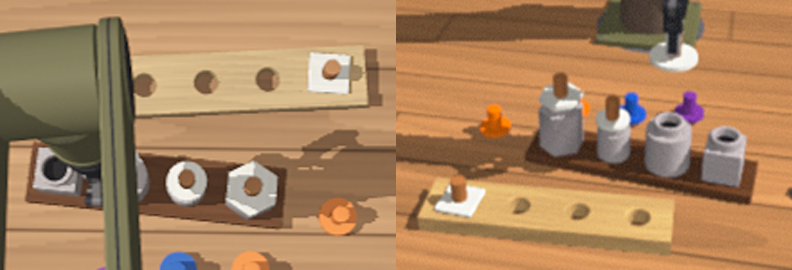

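The big round lid is held level (right crop (673,57)). I'll carry it to the hole second from the right and hover.

Call:
jog_arm(
  series=[
    {"delta_pos": [-20.6,15.6,0],"turn": [0,0,0],"jaw": -1},
    {"delta_pos": [-20.6,15.6,0],"turn": [0,0,0],"jaw": -1},
    {"delta_pos": [-20.6,15.6,0],"turn": [0,0,0],"jaw": -1},
    {"delta_pos": [-20.6,15.6,0],"turn": [0,0,0],"jaw": -1},
    {"delta_pos": [-20.6,15.6,0],"turn": [0,0,0],"jaw": -1},
    {"delta_pos": [-20.6,15.6,0],"turn": [0,0,0],"jaw": -1},
    {"delta_pos": [-20.6,15.6,0],"turn": [0,0,0],"jaw": -1},
    {"delta_pos": [-20.6,15.6,0],"turn": [0,0,0],"jaw": -1},
    {"delta_pos": [-20.6,15.6,0],"turn": [0,0,0],"jaw": -1},
    {"delta_pos": [-20.6,15.6,4],"turn": [0,0,0],"jaw": -1},
    {"delta_pos": [-20.6,15.6,8],"turn": [0,0,0],"jaw": -1},
    {"delta_pos": [-20.6,15.6,11],"turn": [0,0,0],"jaw": -1},
    {"delta_pos": [-20.6,15.6,13.5],"turn": [0,0,0],"jaw": -1},
    {"delta_pos": [-20.6,15.6,13.5],"turn": [0,0,0],"jaw": -1},
    {"delta_pos": [-20.6,15.6,13.5],"turn": [0,0,0],"jaw": -1},
  ],
)

```text
clock: 11.05
tcp_pos: [0.6217, -0.1098, 0.0644]
tcp_rot: [-2.215, -2.22, 0.004]
force: [-0.6, 0.4, -0.4]
finger_gap: 0.022
```

```bash
python3 lid.py; python3 mv.py .6245 -.112 .0365
```

```text
p [ 0.6238 -0.1106  0.0663] n 323 plate top z 0.0571 x 0.5862 0.66 y -0.1425 -0.072 mid [ 0.6231 -0.1073  0.0569]
t 11.1 p [ 0.6238 -0.1106  0.0663] turn [-0.06 -0.03  0.12] gap 0.022422062621052053 F [ 0.6  0.1 -0.2]
[ 0.6245 -0.112   0.0365] -> [-0.14  0.07  2.98]
```

Call:
jog_arm(
  series=[
    {"delta_pos": [-0.2,0.2,1.2],"turn": [0,0,0],"jaw": -1},
    {"delta_pos": [-0.2,0.2,2.0],"turn": [0,0,0],"jaw": -1},
    {"delta_pos": [-0.2,0.2,2.4],"turn": [0,0,0],"jaw": -1},
    {"delta_pos": [-0.2,0.2,2.6],"turn": [0,0,0],"jaw": -1},
    {"delta_pos": [-0.2,0.2,2.7],"turn": [0,0,0],"jaw": -1},
    {"delta_pos": [-0.2,0.2,2.7],"turn": [0,0,0],"jaw": -1},
    {"delta_pos": [-0.2,0.2,2.7],"turn": [0,0,0],"jaw": -1},
  ],
)

```text
clock: 11.68
tcp_pos: [0.6267, -0.1141, 0.0392]
tcp_rot: [2.221, 2.222, 0.0]
force: [0.0, 0.1, -1.0]
finger_gap: 0.0218
```

```bash
python3 lid.py; python3 mv.py .465 .0023 .2
```

```text
p [ 0.6268 -0.1141  0.0392] n 328 plate top z 0.0318 x 0.594 0.664 y -0.1484 -0.077 mid [ 0.629  -0.1127  0.0318]
t 11.7333 p [ 0.6268 -0.1141  0.0392] turn [0.03 0.01 0.03] gap 0.021829066076785395 F [-0.8 -0.2 -1.6]
[0.465  0.0023 0.2   ] -> [ 11.65 -16.16 -16.09]
```

Call:
jog_arm(
  series=[
    {"delta_pos": [0,0,0.15],"turn": [0,0,0],"jaw": -1},
    {"delta_pos": [0,0,0.25],"turn": [0,0,0],"jaw": -1},
    {"delta_pos": [0,0,0.25],"turn": [0,0,0],"jaw": -1},
  ],
)

```text
clock: 11.98
tcp_pos: [0.6266, -0.114, 0.0364]
tcp_rot: [2.221, 2.222, 0.0]
force: [-0.6, 0.2, -0.9]
finger_gap: 0.0221
```

Call:
jog_arm(
  series=[
    {"delta_pos": [0,0,0.1],"turn": [0,0,0],"jaw": -1},
    {"delta_pos": [0,0,0.15],"turn": [0,0,0],"jaw": -1},
  ],
)

```text
clock: 12.15
tcp_pos: [0.6265, -0.114, 0.0363]
tcp_rot: [2.22, 2.222, 0.0]
force: [-3.7, 1.1, 10.9]
finger_gap: 0.0226
```

Contact at 11 N, so the lid is seated. I'll release and go to the small round lid.

Call:
jog_arm(
  series=[
    {"delta_pos": [0,0,0],"turn": [0,0,0],"jaw": 0.3},
    {"delta_pos": [0,0,0],"turn": [0,0,0],"jaw": 0.3},
    {"delta_pos": [0,0,0],"turn": [0,0,0],"jaw": 0.3},
    {"delta_pos": [0,0,0],"turn": [0,0,0],"jaw": 0.3},
    {"delta_pos": [0,0,-2],"turn": [0,0,0],"jaw": 0.3},
    {"delta_pos": [0,0,-6],"turn": [0,0,0],"jaw": 0.3},
    {"delta_pos": [0,0,-10],"turn": [0,0,0],"jaw": 0.3},
    {"delta_pos": [0,0,-14],"turn": [0,0,0],"jaw": 0.3},
    {"delta_pos": [0,0,-16.5],"turn": [0,0,0],"jaw": 0.3},
    {"delta_pos": [11.6,-16.2,-16.5],"turn": [0,0,0],"jaw": 0.3},
    {"delta_pos": [11.6,-16.2,-16.5],"turn": [0,0,0],"jaw": 0.3},
    {"delta_pos": [11.6,-16.2,-16.5],"turn": [0,0,0],"jaw": 0.3},
    {"delta_pos": [11.6,-16.2,-16.5],"turn": [0,0,0],"jaw": 0.3},
    {"delta_pos": [11.6,-16.2,-16.5],"turn": [0,0,0],"jaw": 0.3},
    {"delta_pos": [11.6,-16.2,-16.5],"turn": [0,0,0],"jaw": 0.3},
    {"delta_pos": [11.6,-16.2,-16.5],"turn": [0,0,0],"jaw": 0.3},
    {"delta_pos": [11.6,-16.2,-16.5],"turn": [0,0,0],"jaw": 0.3},
    {"delta_pos": [11.6,-16.2,-16.5],"turn": [0,0,0],"jaw": 0.3},
    {"delta_pos": [11.6,-16.2,-16.5],"turn": [0,0,0],"jaw": 0.3},
  ],
)

```text
clock: 13.73
tcp_pos: [0.466, 0.0012, 0.2]
tcp_rot: [2.221, 2.221, 0.001]
force: [-0.6, -0.7, 0.3]
finger_gap: 0.0555
```

```bash
python3 look.py b6; python3 mv.py .465 .0023 .085
```

```text
t 13.8333 p [0.4655 0.0013 0.1997] turn [ 0.    0.   -0.01] gap 0.05530883810974647 F [1.3 0.4 0.5]
[0.465  0.0023 0.085 ] -> [ 0.1  -0.05 11.47]
```

View pics/b6.png

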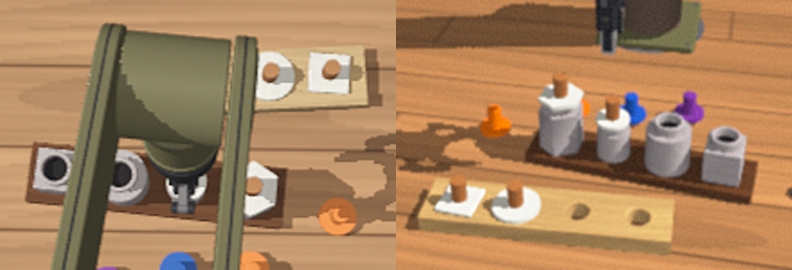

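The big round lid is flat at right crop (516,203). Next I grip the small round lid.

Call:
jog_arm(
  series=[
    {"delta_pos": [0.1,0,4],"turn": [0,0,0],"jaw": 0.3},
    {"delta_pos": [0.1,0,8],"turn": [0,0,0],"jaw": 0.3},
    {"delta_pos": [0.1,0,10.5],"turn": [0,0,0],"jaw": 0.3},
    {"delta_pos": [0.1,0,11.5],"turn": [0,0,0],"jaw": 0.3},
    {"delta_pos": [0.1,0,11.5],"turn": [0,0,0],"jaw": 0.3},
    {"delta_pos": [0.1,0,11.5],"turn": [0,0,0],"jaw": 0.3},
    {"delta_pos": [0.1,0,11.5],"turn": [0,0,0],"jaw": -1},
    {"delta_pos": [0.1,0,11.5],"turn": [0,0,0],"jaw": -1},
    {"delta_pos": [0.1,0,11.5],"turn": [0,0,0],"jaw": -1},
    {"delta_pos": [0.1,0,11.5],"turn": [0,0,0],"jaw": -1},
    {"delta_pos": [0.1,0,11.5],"turn": [0,0,0],"jaw": -1},
    {"delta_pos": [0.1,0,11.5],"turn": [0,0,0],"jaw": -1},
    {"delta_pos": [0.1,0,10.5],"turn": [0,0,0],"jaw": -1},
    {"delta_pos": [0.1,0,8],"turn": [0,0,0],"jaw": -1},
    {"delta_pos": [0.1,0,5],"turn": [0,0,0],"jaw": -1},
    {"delta_pos": [0.1,0,2],"turn": [0,0,0],"jaw": -1},
    {"delta_pos": [0.1,0,0],"turn": [0,0,0],"jaw": -1},
    {"delta_pos": [0.1,0,0],"turn": [0,0,0],"jaw": -1},
    {"delta_pos": [0.1,0,0],"turn": [0,0,0],"jaw": -1},
  ],
)

```text
clock: 15.42
tcp_pos: [0.4652, 0.0029, 0.2012]
tcp_rot: [2.219, 2.22, 0.004]
force: [-0.6, 0.2, -2.1]
finger_gap: 0.0221
```

```bash
python3 look.py b7; python3 mv.py .620 -.023 .2
```

```text
t 15.5167 p [0.4633 0.003  0.199 ] turn [-0.1  -0.01  0.04] gap 0.02225131880556483 F [-0.1  1.  -1.2]
[ 0.62  -0.023  0.2  ] -> [-2.61 15.67 -0.12]
```

View pics/b7.png

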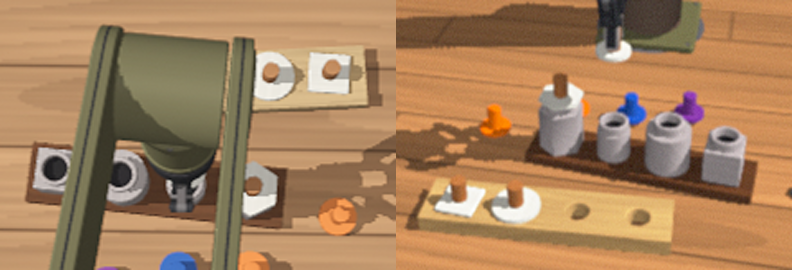

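The small round lid is held (right crop (615,50)). It goes to the hole third from the right.

Call:
jog_arm(
  series=[
    {"delta_pos": [-2.6,15.6,0],"turn": [0,0,0],"jaw": -1},
    {"delta_pos": [-2.6,15.6,0],"turn": [0,0,0],"jaw": -1},
    {"delta_pos": [-2.6,15.6,0],"turn": [0,0,0],"jaw": -1},
    {"delta_pos": [-2.6,15.6,0],"turn": [0,0,0],"jaw": -1},
    {"delta_pos": [-2.6,15.6,0],"turn": [0,0,0],"jaw": -1},
    {"delta_pos": [-2.6,15.6,0],"turn": [0,0,0],"jaw": -1},
    {"delta_pos": [-2.6,15.6,4],"turn": [0,0,0],"jaw": -1},
    {"delta_pos": [-2.6,15.6,8],"turn": [0,0,0],"jaw": -1},
    {"delta_pos": [-2.6,15.6,11],"turn": [0,0,0],"jaw": -1},
    {"delta_pos": [-2.6,15.6,13.5],"turn": [0,0,0],"jaw": -1},
    {"delta_pos": [-2.6,15.6,13.5],"turn": [0,0,0],"jaw": -1},
    {"delta_pos": [-2.6,15.6,13.5],"turn": [0,0,0],"jaw": -1},
    {"delta_pos": [-2.6,15.6,13.5],"turn": [0,0,0],"jaw": -1},
  ],
)

```text
clock: 16.6
tcp_pos: [0.6203, -0.0229, 0.0657]
tcp_rot: [2.22, 2.222, 0.0]
force: [0.3, -0.8, -0.6]
finger_gap: 0.0225
```

```bash
python3 lid.py; python3 mv.py .620 -.0225 .0365
```

```text
p [ 0.6213 -0.023   0.0666] n 179 plate top z 0.0581 x 0.5971 0.6493 y -0.0486 0.0042 mid [ 0.6232 -0.0222  0.0578]
t 16.65 p [ 0.6213 -0.023   0.0666] turn [0.15 0.01 0.04] gap 0.02219514211966659 F [ 0.2  0.6 -0.9]
[ 0.62   -0.0225  0.0365] -> [ 0.05 -0.14  3.01]
```

Call:
jog_arm(
  series=[
    {"delta_pos": [0.1,0,1.2],"turn": [0,0,0],"jaw": -1},
    {"delta_pos": [0.1,0,2.0],"turn": [0,0,0],"jaw": -1},
    {"delta_pos": [0.1,0,2.5],"turn": [0,0,0],"jaw": -1},
    {"delta_pos": [0.1,0,2.7],"turn": [0,0,0],"jaw": -1},
    {"delta_pos": [0.1,0,2.8],"turn": [0,0,0],"jaw": -1},
    {"delta_pos": [0.1,0,2.8],"turn": [0,0,0],"jaw": -1},
    {"delta_pos": [0.1,0,2.8],"turn": [0,0,0],"jaw": -1},
  ],
)

```text
clock: 17.23
tcp_pos: [0.6208, -0.022, 0.0373]
tcp_rot: [2.22, 2.222, 0.001]
force: [0.0, -0.3, -0.7]
finger_gap: 0.0225
```

```bash
python3 lid.py; python3 mv.py .4533 -.0845 .2
```

```text
p [ 0.6208 -0.022   0.0373] n 177 plate top z 0.0296 x 0.598 0.6499 y -0.0467 0.0054 mid [ 0.624  -0.0207  0.0294]
t 17.2833 p [ 0.6208 -0.022   0.0373] turn [0.04 0.   0.04] gap 0.022282064491577023 F [ 0.1  0.  -1.5]
[ 0.4533 -0.0845  0.2   ] -> [ -6.24 -16.74 -16.28]
```

Call:
jog_arm(
  series=[
    {"delta_pos": [0,0,0.1],"turn": [0,0,0],"jaw": -1},
    {"delta_pos": [0,0,0.1],"turn": [0,0,0],"jaw": -1},
  ],
)

```text
clock: 17.45
tcp_pos: [0.6209, -0.0221, 0.0364]
tcp_rot: [2.22, 2.222, 0.001]
force: [-0.8, -0.6, 1.1]
finger_gap: 0.0223
```

Call:
jog_arm(
  series=[
    {"delta_pos": [0,0,0.05],"turn": [0,0,0],"jaw": -1},
    {"delta_pos": [0,0,0.05],"turn": [0,0,0],"jaw": 0.3},
    {"delta_pos": [0,0,0],"turn": [0,0,0],"jaw": 0.3},
    {"delta_pos": [0,0,0],"turn": [0,0,0],"jaw": 0.3},
    {"delta_pos": [0,0,0],"turn": [0,0,0],"jaw": 0.3},
    {"delta_pos": [0,0,-2],"turn": [0,0,0],"jaw": 0.3},
    {"delta_pos": [0,0,-6],"turn": [0,0,0],"jaw": 0.3},
    {"delta_pos": [0,0,-10],"turn": [0,0,0],"jaw": 0.3},
    {"delta_pos": [0,0,-14],"turn": [0,0,0],"jaw": 0.3},
    {"delta_pos": [0,0,-16.5],"turn": [0,0,0],"jaw": 0.3},
    {"delta_pos": [-6.2,-16.7,-16.5],"turn": [0,0,0],"jaw": 0.3},
    {"delta_pos": [-6.2,-16.7,-16.5],"turn": [0,0,0],"jaw": 0.3},
    {"delta_pos": [-6.2,-16.7,-16.5],"turn": [0,0,0],"jaw": 0.3},
    {"delta_pos": [-6.2,-16.7,-16.5],"turn": [0,0,0],"jaw": 0.3},
    {"delta_pos": [-6.2,-16.7,-16.5],"turn": [0,0,0],"jaw": 0.3},
    {"delta_pos": [-6.2,-16.7,-16.5],"turn": [0,0,0],"jaw": 0.3},
    {"delta_pos": [-6.2,-16.7,-16.5],"turn": [0,0,0],"jaw": 0.3},
    {"delta_pos": [-6.2,-16.7,-16.5],"turn": [0,0,0],"jaw": 0.3},
  ],
)

```text
clock: 18.95
tcp_pos: [0.4553, -0.0842, 0.2014]
tcp_rot: [2.22, 2.221, 0.002]
force: [0.5, -0.2, -0.5]
finger_gap: 0.0557
```

```bash
python3 look.py b8; python3 mv.py .4533 -.0845 .107
```

```text
t 19.05 p [ 0.4554 -0.084   0.2011] turn [0.08 0.   0.08] gap 0.05551432650916416 F [ 0.9  0.2 -1.1]
[ 0.4533 -0.0845  0.107 ] -> [-0.05 -0.22  9.41]
```

View pics/b8.png

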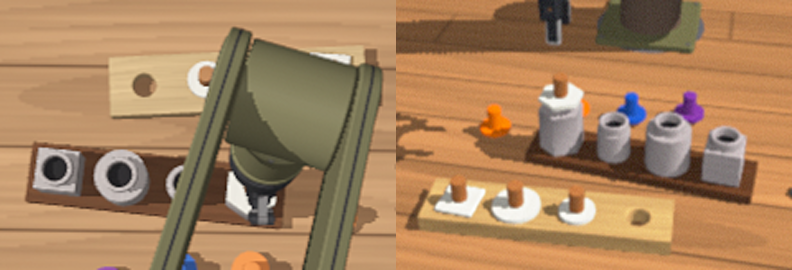

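Three lids are flat (right crop (459,195), (516,203), (576,209)). Next is the hexagon lid.

Call:
jog_arm(
  series=[
    {"delta_pos": [-0.1,-0.2,3.5],"turn": [0,0,0],"jaw": 0.3},
    {"delta_pos": [-0.1,-0.2,6.5],"turn": [0,0,0],"jaw": 0.3},
    {"delta_pos": [-0.1,-0.2,8.5],"turn": [0,0,0],"jaw": 0.3},
    {"delta_pos": [-0.1,-0.2,9.4],"turn": [0,0,0],"jaw": 0.3},
    {"delta_pos": [-0.1,-0.2,9.4],"turn": [0,0,0],"jaw": 0.3},
    {"delta_pos": [-0.1,-0.2,9.4],"turn": [0,0,0],"jaw": 0.3},
    {"delta_pos": [-0.1,-0.2,9.4],"turn": [0,0,0],"jaw": -1},
    {"delta_pos": [-0.1,-0.2,9.4],"turn": [0,0,0],"jaw": -1},
    {"delta_pos": [-0.1,-0.2,9.4],"turn": [0,0,0],"jaw": -1},
    {"delta_pos": [-0.1,-0.2,9.4],"turn": [0,0,0],"jaw": -1},
    {"delta_pos": [-0.1,-0.2,9.4],"turn": [0,0,0],"jaw": -1},
    {"delta_pos": [-0.1,-0.2,9.4],"turn": [0,0,0],"jaw": -1},
    {"delta_pos": [-0.1,-0.2,8.5],"turn": [0,0,0],"jaw": -1},
    {"delta_pos": [-0.1,-0.2,6.5],"turn": [0,0,0],"jaw": -1},
    {"delta_pos": [-0.1,-0.2,3.5],"turn": [0,0,0],"jaw": -1},
    {"delta_pos": [-0.1,-0.2,1],"turn": [0,0,0],"jaw": -1},
    {"delta_pos": [-0.1,-0.2,0],"turn": [0,0,0],"jaw": -1},
    {"delta_pos": [-0.1,-0.2,0],"turn": [0,0,0],"jaw": -1},
    {"delta_pos": [-0.1,-0.2,0],"turn": [0,0,0],"jaw": -1},
  ],
)

```text
clock: 20.63
tcp_pos: [0.4516, -0.0852, 0.2017]
tcp_rot: [2.22, 2.221, 0.001]
force: [-0.3, 0.7, -2.3]
finger_gap: 0.0223
```

```bash
python3 look.py b9; python3 mv.py .614 .067 .2
```

```text
t 20.7333 p [ 0.4503 -0.0848  0.2001] turn [-0.12 -0.03  0.04] gap 0.02228504571841603 F [-0.   0.4 -1.1]
[0.614 0.067 0.2  ] -> [15.17 16.37 -0.02]
```

View pics/b9.png

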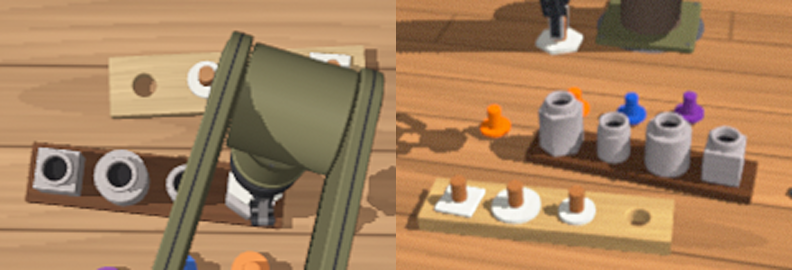

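Call:
jog_arm(
  series=[
    {"delta_pos": [15.2,16.3,0],"turn": [0,0,0],"jaw": -1},
    {"delta_pos": [15.2,16.3,0],"turn": [0,0,0],"jaw": -1},
    {"delta_pos": [15.2,16.3,0],"turn": [0,0,0],"jaw": -1},
    {"delta_pos": [15.2,16.3,0],"turn": [0,0,0],"jaw": -1},
    {"delta_pos": [15.2,16.3,0],"turn": [0,0,0],"jaw": -1},
    {"delta_pos": [15.2,16.3,0],"turn": [0,0,0],"jaw": -1},
    {"delta_pos": [15.2,16.3,0],"turn": [0,0,0],"jaw": -1},
    {"delta_pos": [15.2,16.3,0],"turn": [0,0,0],"jaw": -1},
    {"delta_pos": [15.2,16.3,4],"turn": [0,0,0],"jaw": -1},
    {"delta_pos": [15.2,16.3,8],"turn": [0,0,0],"jaw": -1},
    {"delta_pos": [15.2,16.3,11],"turn": [0,0,0],"jaw": -1},
    {"delta_pos": [15.2,16.3,13.5],"turn": [0,0,0],"jaw": -1},
    {"delta_pos": [15.2,16.3,13.5],"turn": [0,0,0],"jaw": -1},
    {"delta_pos": [15.2,16.3,13.5],"turn": [0,0,0],"jaw": -1},
    {"delta_pos": [15.2,16.3,13.5],"turn": [0,0,0],"jaw": -1},
  ],
)

```text
clock: 21.98
tcp_pos: [0.6146, 0.0662, 0.067]
tcp_rot: [2.221, 2.221, 0.001]
force: [-0.5, -0.5, -0.8]
finger_gap: 0.022
```

```bash
cat >> lid.py <<'E'
A=np.c_[P[:,:2]-P[:,:2].mean(0),np.ones(len(P))];print("slopes",np.linalg.lstsq(A,P[:,2],rcond=None)[0].round(3))
E
python3 lid.py; python3 mv.py .614 .067 .0365;python3 look.py c1
```

```text
p [0.6155 0.0664 0.0679] n 315 plate top z 0.0597 x 0.5836 0.6537 y 0.0357 0.0999 mid [0.6187 0.0678 0.0592]
slopes [-0.005 -0.001  0.06 ]
t 22.0333 p [0.6155 0.0664 0.0679] turn [ 0.17  0.   -0.  ] gap 0.02210483291524398 F [ 0.   0.1 -0.5]
[0.614  0.067  0.0365] -> [ 0.06 -0.16  3.14]
```

View pics/c1.png

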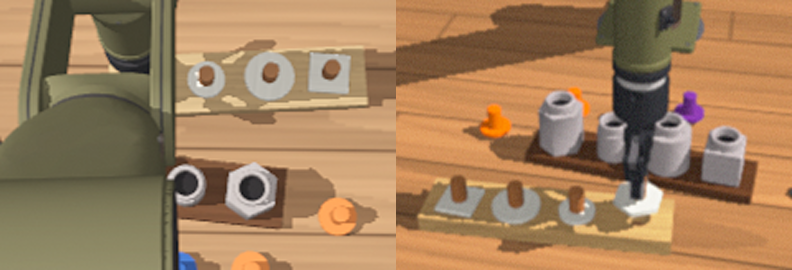

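The hexagon lid is level, and its centre (.619,.068) is over the hole's scene-view (.619,.068). I'll lower it.

Call:
jog_arm(
  series=[
    {"delta_pos": [0,0,1.2],"turn": [0,0,0],"jaw": -1},
    {"delta_pos": [0,0,2.0],"turn": [0,0,0],"jaw": -1},
    {"delta_pos": [0,0,2.5],"turn": [0,0,0],"jaw": -1},
    {"delta_pos": [0,0,2.7],"turn": [0,0,0],"jaw": -1},
    {"delta_pos": [0,0,2.9],"turn": [0,0,0],"jaw": -1},
    {"delta_pos": [0,0,2.9],"turn": [0,0,0],"jaw": -1},
    {"delta_pos": [0,0,2.9],"turn": [0,0,0],"jaw": -1},
  ],
)

```text
clock: 22.72
tcp_pos: [0.6146, 0.067, 0.0371]
tcp_rot: [2.22, 2.222, 0.0]
force: [0.3, 0.4, -0.5]
finger_gap: 0.022
```

```bash
python3 lid.py
```

```text
p [0.6146 0.067  0.0372] n 297 plate top z 0.0298 x 0.5836 0.6527 y 0.0362 0.101 mid [0.6182 0.0686 0.0296]
slopes [-0.006 -0.003  0.03 ]
```

Call:
jog_arm(
  series=[
    {"delta_pos": [0,0,0.1],"turn": [0,0,0],"jaw": -1},
    {"delta_pos": [0,0,0.15],"turn": [0,0,0],"jaw": -1},
  ],
)

```text
clock: 22.93
tcp_pos: [0.6148, 0.0671, 0.0365]
tcp_rot: [2.22, 2.222, 0.001]
force: [-1.7, -0.4, 7.8]
finger_gap: 0.0222
```

Call:
jog_arm(
  series=[
    {"delta_pos": [0,0,0],"turn": [0,0,0],"jaw": 0.3},
    {"delta_pos": [0,0,0],"turn": [0,0,0],"jaw": 0.3},
    {"delta_pos": [0,0,0],"turn": [0,0,0],"jaw": 0.3},
    {"delta_pos": [0,0,0],"turn": [0,0,0],"jaw": 0.3},
    {"delta_pos": [0,0,-2],"turn": [0,0,0],"jaw": 0.3},
    {"delta_pos": [0,0,-6],"turn": [0,0,0],"jaw": 0.3},
    {"delta_pos": [0,0,-10],"turn": [0,0,0],"jaw": 0.3},
    {"delta_pos": [0,0,-14],"turn": [0,0,0],"jaw": 0.3},
    {"delta_pos": [0,0,-18],"turn": [0,0,0],"jaw": 0.3},
    {"delta_pos": [-35,-16,-20],"turn": [0,0,0],"jaw": 0.3},
    {"delta_pos": [-35,-16,-20],"turn": [0,0,0],"jaw": 0.3},
    {"delta_pos": [-35,-16,-20],"turn": [0,0,0],"jaw": 0.3},
    {"delta_pos": [-35,-16,-20],"turn": [0,0,0],"jaw": 0.3},
    {"delta_pos": [-35,-16,-20],"turn": [0,0,0],"jaw": 0.3},
    {"delta_pos": [-35,-16,-20],"turn": [0,0,0],"jaw": 0.3},
    {"delta_pos": [-35,-16,-20],"turn": [0,0,0],"jaw": 0.3},
    {"delta_pos": [-35,-16,-20],"turn": [0,0,0],"jaw": 0.3},
    {"delta_pos": [-35,-16,-20],"turn": [0,0,0],"jaw": 0.3},
    {"delta_pos": [-35,-16,-20],"turn": [0,0,0],"jaw": 0.3},
    {"delta_pos": [-35,-16,-20],"turn": [0,0,0],"jaw": 0.3},
  ],
)

```text
clock: 24.6
tcp_pos: [0.4534, -0.2861, 0.2356]
tcp_rot: [2.225, 2.216, -0.001]
force: [-0.3, 0.7, 0.2]
finger_gap: 0.0551
```

Call:
jog_arm(
  series=[
    {"delta_pos": [-18,-15,0],"turn": [0,0,0],"jaw": 0.3},
    {"delta_pos": [-18,-15,0],"turn": [0,0,0],"jaw": 0.3},
    {"delta_pos": [-18,-15,0],"turn": [0,0,0],"jaw": 0.3},
    {"delta_pos": [-18,-15,0],"turn": [0,0,0],"jaw": 0.3},
    {"delta_pos": [-18,-15,0],"turn": [0,0,0],"jaw": 0.3},
    {"delta_pos": [-18,-15,0],"turn": [0,0,0],"jaw": 0.3},
    {"delta_pos": [-18,-15,0],"turn": [0,0,0],"jaw": 0.3},
    {"delta_pos": [-18,-15,0],"turn": [0,0,0],"jaw": 0.3},
    {"delta_pos": [-18,-15,0],"turn": [0,0,0],"jaw": 0.3},
  ],
)

```text
clock: 25.35
tcp_pos: [0.3057, -0.4619, 0.2351]
tcp_rot: [-2.219, -2.222, -0.002]
force: [0.6, 0.6, 0.3]
finger_gap: 0.0554
```

```bash
python3 - <<'E'
from h import *
from bench import *
t0=pickle.load(open("top0.pkl","rb"));s0=pickle.load(open("scene0.pkl","rb"))
d=snapshot("top");s=snapshot("scene")
cv2.imwrite("pics/end_top.png",d["image"][:,:,::-1]);cv2.imwrite("pics/end_scene.png",s["image"][:,:,::-1])
c=cv2.resize(s["image"][200:315,205:425],None,fx=3.6,fy=3.6,interpolation=cv2.INTER_CUBIC);cv2.imwrite("pics/end_crop.png",c[:,:,::-1])
for nm,x in(("top",d),("scene",s)):
  C=cloud(x);hsv=cv2.cvtColor(x["image"],cv2.COLOR_RGB2HSV)
  for n,h,hw in(("hex",(.614,.067),.037),("small",(.6195,-.022),.027),("big",(.6245,-.112),.036),("sq",(.630,-.2015),.029)):
    m=(hsv[...,1]<70)&(hsv[...,2]>110)&(np.hypot(C[...,0]-h[0],C[...,1]-h[1])<.045)&(C[...,2]>.02)&(C[...,2]<.045)
    P=C[m];A=np.c_[P[:,:2]-P[:,:2].mean(0),np.ones(len(P))]
    k=(np.hypot(C[...,0]-h[0],C[...,1]-h[1])<.03)&(C[...,2]>.045)
    print(nm,n,len(P),"mid",((P.min(0)+P.max(0))/2).round(4),"slopes",np.linalg.lstsq(A,P[:,2],rcond=None)[0].round(3),"knobtop",np.percentile(C[k][:,2],95).round(4))
for nm,a,b,boxes in(("top",t0,d,((150,185,225,258),(475,195,525,245))),("scene",s0,s,((430,260,515,318),(150,218,192,265)))):
  for (x0,y0,x1,y1) in boxes:
    print(nm,"diff",np.abs(a["image"][y0:y1,x0:x1].astype(int)-b["image"][y0:y1,x0:x1]).mean().round(2))
print(read_state()["clock"],read_state()["tcp_pos"])
E
```

```text
top hex 461 mid [0.6157 0.0683 0.0279] slopes [-0.004 -0.024  0.029] knobtop 0.0646
top small 260 mid [ 0.6204 -0.0219  0.0304] slopes [ 0.001 -0.038  0.029] knobtop 0.0642
top big 530 mid [ 0.6259 -0.1131  0.0296] slopes [ 0.022 -0.008  0.029] knobtop 0.0655
top sq 416 mid [ 0.6316 -0.2005  0.028 ] slopes [ 0.014 -0.025  0.029] knobtop 0.0646
scene hex 366 mid [0.6149 0.067  0.0321] slopes [-0.017  0.01   0.029] knobtop 0.0627
scene small 222 mid [ 0.6206 -0.0229  0.032 ] slopes [-0.031  0.005  0.029] knobtop 0.0631
scene big 394 mid [ 0.6243 -0.1143  0.0322] slopes [-0.014 -0.004  0.029] knobtop 0.0629
scene sq 309 mid [ 0.6293 -0.2007  0.0321] slopes [-0.006  0.001  0.028] knobtop 0.0628
top diff 2.02
top diff 1.95
scene diff 2.82
scene diff 2.86
25.45 [ 0.30598017 -0.46163106  0.23528244]
```

View pics/end_top.png

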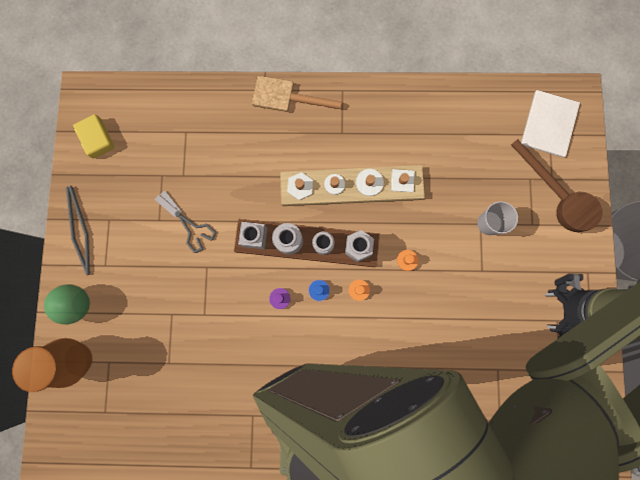

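View pics/end_crop.png

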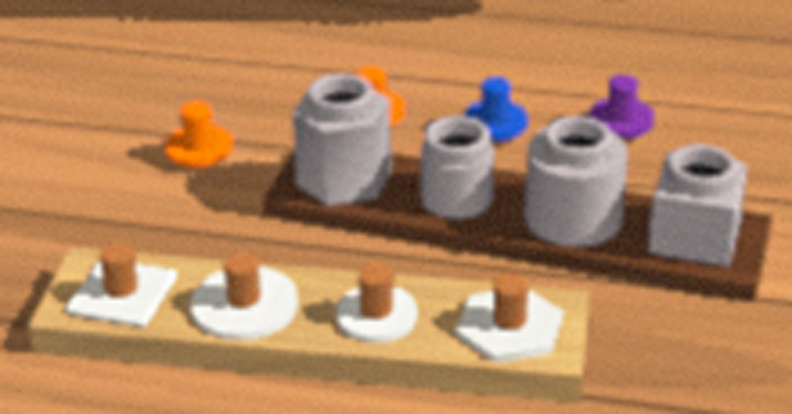

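In top view the rack now reads hexagon (300,185), small (335,183), big (370,181), square (403,180), left to right. All four are flat, with plates at about 29 to 30 mm and knob tops at about 63 to 65 mm (expected 30 and 62). The shears and tin are unchanged. I'm handing the job in.

```bash
python3 -c "
from bench import *
print(job_done())"
```

```text
the job is handed in; nothing more can be done
None
```

I moved all four lids to the pale rack in reverse order and handed the job in at about 25.5 s, with the arm parked clear. Left to right, the jars were square, big round, small round and hexagon. The rack now holds hexagon, small round, big round and square.

- **Seating:** In both cameras the lid plates are level and their tops are at about 29–30 mm (30 expected). Lid centres are within about 3 mm of the hole positions I measured. The holes leave about 8 mm of play.
- **Bystanders:** Before-and-after images around the shears and the tin differ only by noise.
- **Force:** The highest force I read was about 11 N, when seating the big round lid.
- **Disagreements:** The two cameras differed by 2–4 mm in x, so I averaged them for the grasps. Knob tops read 63–65 mm against 62 mm expected; the tallest readings were in the top view, which also read the knobs 1–2 mm high at the start. No check failed.

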